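Draw the drill gauge from under the stacked cases and put it away

TASK

Draw the drill gauge plate out from under the three stacked tool cases by its free end, sliding it between the two steel stops, so that the cases stay stacked where they are and the robot never touches them. Set the plate down flat on the bench clear of the cases and let go; then take it again by its middle, lift it and lay it flat on the floor of the black tray's pocket, either way round, and let go. Leave the other things on the bench alone.

Things in the scene. Friction and masses are not known exactly. Their poses are not given: they have to be found in the camera images.
- plate_mid (a point): Drill gauge: flat bare-aluminium plate 46 wide (x) by 200 long (y) by 10 mm thick (z), about 0.25 kg, with two rows of holes (dark spots). Point at its centre, half-way up. At the start it lies flat on the bench, partly under the lowest case; its free (-y) end sticks out 60 to 75 mm beyond the outer faces of the two stops, and its other end shows up to 15 mm behind the case.
- stops: Two dark steel posts fixed to the bench, each 24 (x) by 20 (y) by 40 mm high, with a 5 mm high foot on its outer side (out to x = +/-85). Origin on the bench under the stack's centre; posts centred at x = +/-43, y = -68 mm, 62 mm clear between them. The plate is drawn out between them along this frame's -y; they hold back the lowest case, which starts 3 to 8 mm from them and is dragged against them.
- case_low_mid (a point): Lowest of three closed grey plastic tool cases: 140 (x) by 100 (y) by 34 mm high, about 0.4 kg. Point at its centre. It rests on the plate; as the plate leaves, its rear edge tips down first, then it settles onto the bench, 10 mm lower.
- case_mid_mid (a point): Middle tool case, 124 (x) by 88 (y) by 28 mm high, about 0.26 kg, lying loose on the lowest. Point at its centre.
- case_top_mid (a point): Top tool case, 104 (x) by 74 (y) by 24 mm high, about 0.16 kg, lying loose on the middle one; its top is 96 mm above the bench at the start. Point at its centre.
- tray_pocket (a point): Black tray fixed to the bench, outside 90 (x) by 244 (y) by 26 mm high. Point at the centre of the pocket's floor, 6 mm above the bench. Pocket 58 (x) by 212 mm (y); walls 16 mm thick, 20 mm above its floor. Both long walls are missing over the middle 84 mm of their length, down to the floor, as room for fingers; there is none at the ends. z up.
- tape_roll: Bystander: white roll of tape lying flat, 90 mm across, 25 mm high. Origin at the centre of its underside.
- spanner: Bystander: steel spanner lying flat, about 180 mm long. Origin at its underside, long axis x.
- tin: Bystander: grey jar with dark lid, 70 mm across, 80 mm high. Origin at the centre of its underside.
There are look-alikes about, which are no part of the job. Leave any green look-alike of the part that bears case_mid_mid alone. Leave any orange look-alike of the part that bears case_low_mid alone.

How it is judged:
By the outcome, as a careful person would: the job done as asked, in the order asked, and still so for the second after the job is handed in, with the robot touching nothing.
It also fails if it takes over 54 s, if anything falls off the work surface, if the arm or the gripper's body presses on something with over 40 N, if the wrist force passes 120 N, or if a joint passes its speed limit or range.

ROBOT

A 6-joint arm with a two-finger parallel gripper is mounted at the origin on the work surface. World frame = base frame: x ahead of the robot, y to its left, z up, the work surface at z = 0. Lengths are in m, angles in rad, forces in N, time in s.
With the tool pointing down it reaches from about 0.325 to 0.775 m from the base axis. Payload 5.5 kg.
Tool frame: the origin (TCP) lies midway between the tips of the shut fingers; the grasp point (between the pads) lies 19 mm behind it; z points along the fingers, y is the direction in which the jaws open and shut (so a half turn about z gives the same grasp; the last joint's range is limited). The gripper opens to 88 mm and grips with 3 to 60 N. Pads are 20 mm wide; open, the fingers measure 115 mm over their backs; the gripper's body (75 mm by 178 mm) begins 61 mm behind the grasp point.
Start: joints at [-1.355, 0.091, 1.231, -0, 1.82, -0.057], TCP at [0.162, -0.578, 0.193] pointing down, gripper open.
Joint ranges: [-2.87, 2.87], [-0.86, 2.18], [0.17, 2.46], [-1.51, 4.65], [0.06, 2.69], [-2.65, 2.65]. Speed limits (rad/s): [2.57, 2.57, 3.01, 3.14, 3.14, 3.14].

INTERFACE

Orientations are given as a unit quaternion [w, x, y, z].
In Python, from station import bot gives the robot as it stands.
- The arm moves only by the tool arm_command, never from a script. Its argument "series" is text: rows parted by semicolons, each of 4 numbers parted by spaces: the shift along the tool's x, y, z in mm, then the turn about the tool's z in degrees. A call has 1 to 5 rows; each row is the pose to reach, as a shift and turn from the pose commanded when the call began, along the tool's axes at that moment; what a row does not reach only later rows make up. A row lasts 1/10 s, in which the tool goes at most 50 mm and 8.59 degrees, less where a joint would pass 70% of its speed; a pose out of reach is approached as far as the arm can. A call with a gripper value outside its range is refused whole. "hand" is the finger opening in mm, from 0 to 87.8, set as the call begins (left out, the last holds). The fingers move at their own pace and stop on an object; "squeeze" is the grip in N (left out, the last holds). Time passes only in rows, so rows that repeat a pose let the fingers close. It gives the time, the measured TCP pose, the force and the opening at its end, in the units of the state.
- bot.get_obs(): the state, without advancing time (a new reading comes with each control period).
- bot.grab_frame(name): name is "side" or "top" or "wrist"; returns a dict with "color" (384x512x3 uint8, blue, green, red), "vertical_fov" (degrees; the focal length in pixels is half the picture's height over the tangent of half this angle, whatever the lens; pixels are square), "cx", "cy" (the principal point, pixels), "k1" (the pictures are not rectified: a ray, as slopes to the right and down, at radius r is drawn at 1 + k1 r^2 times it, then the intrinsics apply), "R" (3x3) and "t" (3): a world point X has camera coordinates R X + t; the wrist camera has in their place "T_tool_cam" (4x4, takes a point from camera to tool coordinates, whose origin is the TCP and whose axes are the flange's). Camera axes: x right, y down, z forward; pixel columns grow to the right and rows downward; lengths in m; the calibration is good to about 2 mm. A picture is of the moment at which its call begins: read the wrist's pose just before it. There is no depth.
- bot.job_done(): hands the job in, once; it reports no verdict.
The state is a dict: "t": time; "qpos": joint angles; "qvel": joint speeds; "effort": joint torques, N m; "ee_pos": TCP position; "tcp_rot": TCP orientation; "contact_force": force on the tool from outside, world axes, zero at the start; "ft_torque": the same for the moment, N m; "opening": finger opening in m.
Only numpy, scipy, OpenCV 4.12 (cv2) and the standard library are available. Lean on these libraries where they do the work, as an engineer would, in place of code of your own. Each camera call takes 0.05 s, during which the arm holds its last target. There are 200 camera calls.

## Working session

There is one attempt and no reset: what is moved stays moved. The work goes in short steps, Python scripts to look and compute and a tool call to move; the robot and the scene stay as the last step left them, time stands still between calls to the robot, and variables do not carry over. Pictures are saved under pics/ and viewed, about 8 in all and at most 12, crops included, and the job is handed in when it is done.

Besides the shell and the picture viewer there is one more tool, called after ">>>" as name(argument=value, ...) on one line, values as JSON. arm_command: Moves the arm, as the interface text tells. Its arguments: {"type":"object","properties":{"series":{"type":"string"},"hand":{"type":"number"},"squeeze":{"type":"number"}},"required":["series"]}

```bash
mkdir -p pics; ls; cat > h.py <<'E'
import numpy as np, cv2
from station import bot
from scipy.spatial.transform import Rotation as Ro
def grab(n,save=None):
    o=bot.get_obs(); f=bot.grab_frame(n); im=f["color"]
    if n=="wrist":
        q=o["tcp_rot"]; Rt=Ro.from_quat([q[1],q[2],q[3],q[0]]).as_matrix()
        T=np.array(f["T_tool_cam"]); Rc=Rt@T[:3,:3]; c=Rt@T[:3,3]+np.array(o["ee_pos"])
        f["R"]=Rc.T; f["t"]=-Rc.T@c
    f["R"]=np.array(f["R"]);f["t"]=np.array(f["t"])
    F=im.shape[0]/2/np.tan(np.radians(f["vertical_fov"])/2); f["F"]=F
    if save: cv2.imwrite("pics/"+save,im)
    f.pop("color"); return im,f
def ray(f,u,v):
    d=np.array([(u-f["cx"])/f["F"],(v-f["cy"])/f["F"]]); s=d.copy()
    for _ in range(30): s=d/(1+f["k1"]*(s@s))
    return -f["R"].T@f["t"], f["R"].T@np.array([s[0],s[1],1.])
def onz(f,u,v,z):
    c,d=ray(f,u,v); return c+d*(z-c[2])/d[2]
def proj(f,X):
    p=f["R"]@np.array(X)+f["t"]; s=p[:2]/p[2]; s=s*(1+f["k1"]*(s@s))
    return s*f["F"]+[f["cx"],f["cy"]]
E
python3 - <<'E'
from h import *
import pickle
for n in("top","side"):
    im,f=grab(n,n+"0.png"); pickle.dump((im,f),open(n+"0.pkl","wb"))
    print(n,f["F"],f["k1"],-f["R"].T@f["t"])
a=cv2.imread("pics/top0.png");b=cv2.imread("pics/side0.png")
cv2.imwrite("pics/top0b.png",cv2.resize(a,(800,600)));cv2.imwrite("pics/side0b.png",cv2.resize(b,(800,600)))
print(bot.get_obs())
E
```

```text
pics
top 460.66808286654947 -0.04219418888401706 [0.2143907  0.11636363 1.47322456]
side 362.5687640898879 -0.11172060762509978 [ 0.34953829 -0.6353766   0.51745849]
{'t': 0.1, 'qpos': array([-1.35467485e+00,  9.18009948e-02,  1.23176747e+00, -3.99468699e-05,
        1.81978824e+00, -5.67143516e-02]), 'qvel': array([-8.78160182e-04, -2.07778294e-03, -2.49256066e-03, -6.49758470e-04,
       -2.02258385e-05,  3.09151684e-04]), 'effort': array([ 2.12123879e-03, -4.47857952e+01, -4.07570815e+01,  7.00025260e-02,
        2.84856762e-02, -9.31243972e-05]), 'ee_pos': array([ 0.16158587, -0.57750326,  0.19160843]), 'tcp_rot': array([-8.77683650e-04,  9.90709779e-01,  1.35990277e-01, -8.95265021e-05]), 'contact_force': array([ 0.12311557, -0.49306903, -0.29000915]), 'ft_torque': array([0.05024112, 0.01933336, 0.05251966]), 'opening': 0.0877996238454756}
```

View pics/top0b.png

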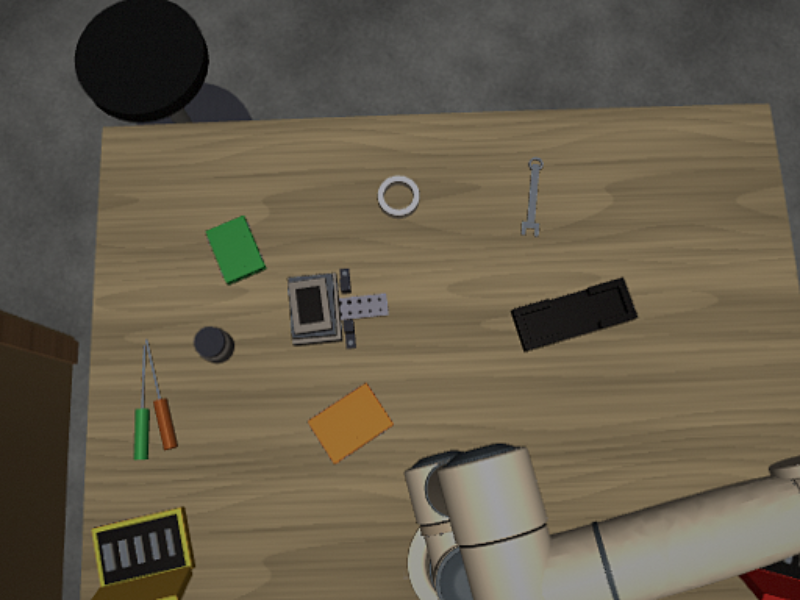

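View pics/side0b.png

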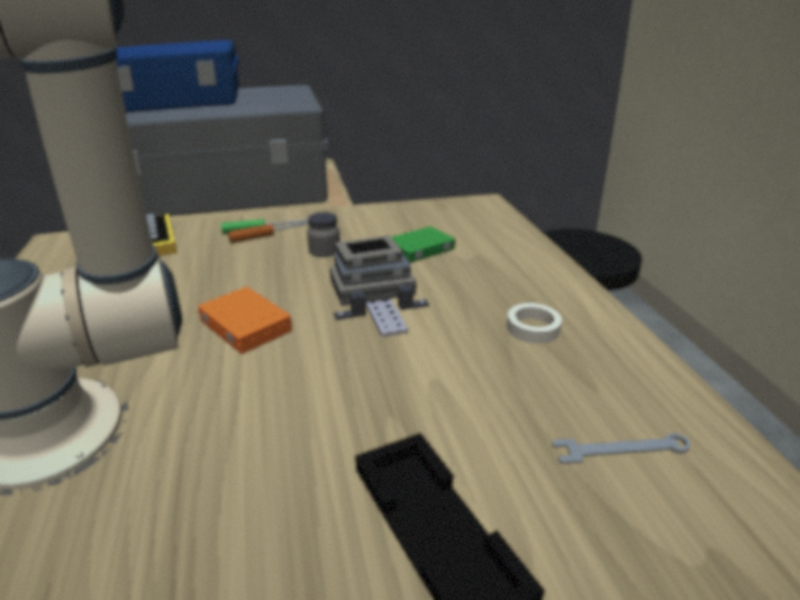

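Top view (800 px scale): plate's free end at (365,306), grey stack at (315,307), stops at (345,280) and (349,334), tray at (574,314). Things that could be mistaken for the stack are the green case at (235,250) and the orange case at (350,423). For the plate it's the spanner at (533,198). I choose the holed aluminium plate that comes out from under the grey stack.

```bash
python3 - <<'E'
from h import *
import pickle
im,f=pickle.load(open("top0.pkl","rb"))
hsv=cv2.cvtColor(im,cv2.COLOR_BGR2HSV)
def rect(m,z,name):
    cs=cv2.findContours(m,cv2.RETR_EXTERNAL,cv2.CHAIN_APPROX_NONE)[0]
    for c in cs:
        if cv2.contourArea(c)<40: continue
        r=cv2.minAreaRect(c); P=np.array([onz(f,*p,z)[:2] for p in cv2.boxPoints(r)])
        e=[P[1]-P[0],P[2]-P[1]]; l=max(e,key=np.linalg.norm)
        print(name,np.round(r[0]),"ctr",np.round(P.mean(0)*1e3,1),"size",[round(np.linalg.norm(x)*1e3,1) for x in e],"long ang",round(np.degrees(np.arctan2(l[1],l[0])),1))
def box(m,u0,u1,v0,v1):
    z=np.zeros_like(m); z[v0:v1,u0:u1]=m[v0:v1,u0:u1]; return z
S,V=hsv[...,1],hsv[...,2]
m=(V<70).astype(np.uint8)*255
t=box(m,320,415,170,230); t=cv2.morphologyEx(t,cv2.MORPH_CLOSE,np.ones((9,9)))
rect(t,.02,"tray")
rect(box(m,214,232,168,226),.035,"stops")
g=((S<60)&(V>90)).astype(np.uint8)*255
p=cv2.morphologyEx(box(g,218,252,180,212),cv2.MORPH_CLOSE,np.ones((5,5)))
rect(p,.01,"plate")
cv2.imwrite("pics/crop1.png",cv2.resize(im[160:235,175:275],(800,600),interpolation=cv2.INTER_CUBIC))
E
```

```text
tray [367. 201.] ctr [ 481.5 -257.8] size [np.float64(254.7), np.float64(93.2)] long ang -76.0
stops [223. 213.] ctr [456.7 205.3] size [np.float64(20.4), np.float64(58.7)] long ang -177.5
stops [221. 180.] ctr [566.1 209.9] size [np.float64(19.4), np.float64(49.6)] long ang 178.6
plate [232. 196.] ctr [516.2 176.9] size [np.float64(104.0), np.float64(54.0)] long ang -80.6
```

View pics/crop1.png

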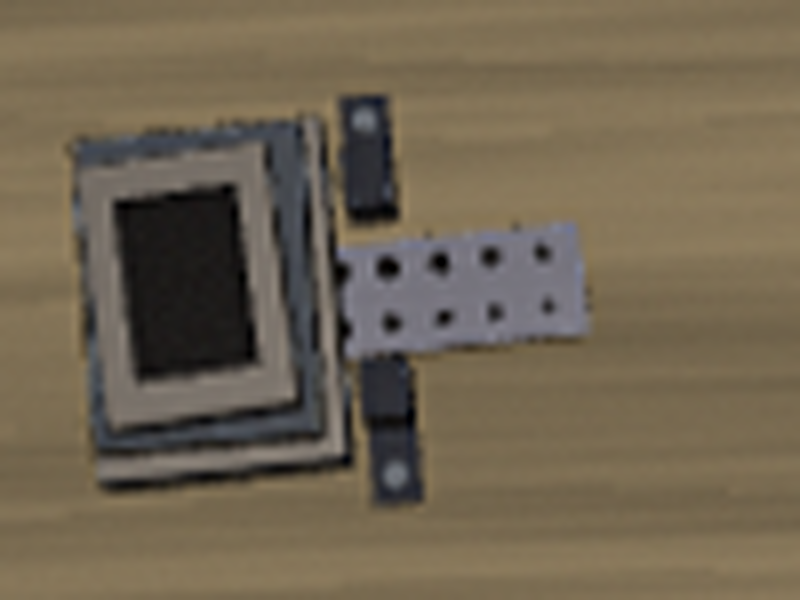

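```bash
python3 - <<'E'
from h import *
import pickle
im,f=pickle.load(open("top0.pkl","rb"))
c=lambda X,Y,z: onz(f,175+X/8-.5+.06,160+Y/8-.5+.06,z)[:2]
a,b=c(364,96,.005),c(397,503,.005)
ex=a-b; print("foot span",np.linalg.norm(ex)*1e3); ex/=np.linalg.norm(ex); ey=np.array([-ex[1],ex[0]])
O=(a+b)/2+.068*ey; print("stops origin",O*1e3,"ex ang",np.degrees(np.arctan2(ex[1],ex[0])))
for n,p in dict(A=(340,248),B=(575,225),C=(588,331),D=(345,358)).items():
    w=c(*p,.01); print(n,w*1e3,"in stops",np.array([ex@(w-O),ey@(w-O)])*1e3)
o=bot.get_obs(); q=o["tcp_rot"]; print(Ro.from_quat([q[1],q[2],q[3],q[0]]).as_matrix().round(3),o["ee_pos"])
E
```

```text
foot span 169.60625508874148
stops origin [511.99422537 277.59040171] ex ang 3.1316862172443676
A [535.68796101 225.24274255] in stops [ 20.79854543 -53.56389677]
B [541.51646292 129.4468318 ] in stops [  21.38491439 -149.53516393]
C [497.42904488 125.75422323] in stops [ -22.83839495 -150.8137172 ]
D [490.1558536  224.23817348] in stops [-24.72044545 -52.07949996]
[[ 0.963  0.269 -0.   ]
 [ 0.269 -0.963  0.002]
 [ 0.    -0.002 -1.   ]] [ 0.16158587 -0.57750326  0.19160843]
```

```bash
cat >> h.py <<'E'
O=np.array([.512,.2776]); A=np.radians(3.1); ex=np.array([np.cos(A),np.sin(A)]); ey=np.array([-ex[1],ex[0]])
def S(x,y): return O+x/1e3*ex+y/1e3*ey
def inS(w): w=np.array(w)[:2]-O; return np.round([ex@w*1e3,ey@w*1e3],1)
def to(x,y,z,yaw):
    o=bot.get_obs(); q=o["tcp_rot"]; R=Ro.from_quat([q[1],q[2],q[3],q[0]]).as_matrix()
    cur=np.degrees(np.arctan2(R[1,0],R[0,0]))
    s=R.T@(np.array([x,y,z])-o["ee_pos"])*1e3
    print("shift",s.round(1),"turn",round(-(yaw-cur),2),"now",np.round(o["ee_pos"]*1e3,1),"yaw",round(cur,2),"F",np.round(o["contact_force"],1),"open",round(o["opening"]*1e3,1),"t",round(o["t"],2))
E
python3 -c "
from h import *
to(*S(-1,-132),.15,93.1)"
```

```text
shift [ 538.2 -600.3   42.7] turn -77.47 now [ 161.6 -577.5  191.6] yaw 15.63 F [ 0.1 -0.5 -0.3] open 87.8 t 0.1
```

>>> arm_command(series="538 -600 0 -77.5; 538 -600 0 -77.5; 538 -600 0 -77.5; 538 -600 0 -77.5; 538 -600 0 -77.5", hand=80)

```text
t: 0.6
ee_pos: [0.2726, -0.3517, 0.1921]
tcp_rot: [-0.0, 0.871, 0.492, 0.0]
contact_force: [0.8, 0.2, 0.5]
opening: 0.08
```

```bash
python3 -c "
from h import *
to(*S(-1,-132),.15,93.1)"
```

```text
shift [552.8 -46.4  42.4] turn -34.18 now [ 272.6 -351.7  192.1] yaw 58.92 F [0.8 0.2 0.5] open 80.0 t 0.6
```

>>> arm_command(series="553 -46 0 -34.2; 553 -46 0 -34.2; 553 -46 0 -34.2; 553 -46 0 -34.2; 553 -46 0 -34.2")

```text
t: 1.1
ee_pos: [0.3846, -0.1282, 0.1924]
tcp_rot: [0.0, 0.688, 0.726, 0.0]
contact_force: [1.1, -0.9, 0.1]
opening: 0.08
```

```bash
python3 -c "
from h import *
to(*S(-1,-132),.15,93.1)"
```

```text
shift [266.5 147.8  42.4] turn -0.07 now [ 384.6 -128.2  192.4] yaw 93.03 F [ 1.1 -0.9  0.1] open 80.0 t 1.1
```

>>> arm_command(series="266 148 0 0; 266 148 0 0; 266 148 0 0; 266 148 0 0; 266 148 0 0")

```text
t: 1.6
ee_pos: [0.4954, 0.0962, 0.1923]
tcp_rot: [0.0, 0.689, 0.724, -0.0]
contact_force: [1.3, -1.3, 0.2]
opening: 0.08
```

>>> arm_command(series="45 25 42 0; 45 25 42 0; 45 25 42 0; 45 25 42 0; 45 25 42 0")

```text
t: 2.1
ee_pos: [0.5181, 0.1388, 0.1523]
tcp_rot: [0.001, 0.69, 0.724, 0.001]
contact_force: [-0.4, -0.5, 0.2]
opening: 0.0798
```

```bash
python3 -c "
from h import *
import pickle
to(*S(-1,-132),.15,93.1)
im,f=grab('wrist','w1.png'); pickle.dump((im,f),open('w1.pkl','wb'))
print(proj(f,[*S(-1,-150),.01]),proj(f,[*S(22,-150),.01]),proj(f,[*S(-31,-78),.04]))
"
```

```text
shift [6.9 0.3 2.3] turn -0.4 now [518.1 138.8 152.3] yaw 92.7 F [-0.4 -0.5  0.2] open 79.8 t 2.1
[257.19582692 179.84424886] [277.0701728  179.69537376] [226.61968133 117.69515337]
```

View pics/w1.png

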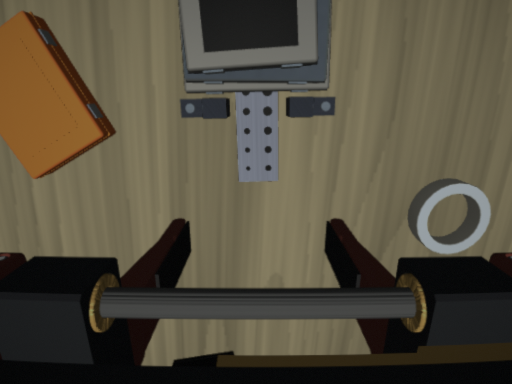

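The wrist view shows the plate's free end at (258,181), within 1–2 px of my prediction, and the stops at (205,107) and (310,106). I'll refine its pose before lowering.

```bash
python3 - <<'E'
from h import *
import pickle
im,f=pickle.load(open("w1.pkl","rb"))
h=cv2.cvtColor(im,cv2.COLOR_BGR2HSV)
m=((h[...,1]<50)&(h[...,2]>90)).astype(np.uint8)*255
z=np.zeros_like(m); z[118:195,225:290]=m[118:195,225:290]
z=cv2.morphologyEx(z,cv2.MORPH_CLOSE,np.ones((13,13)))
for v in (125,140,155,170):
    u=np.where(z[v])[0]; a,b=onz(f,u[0]-.5,v,.01),onz(f,u[-1]+.5,v,.01); print(v,u[0],u[-1],inS((a+b)/2),np.linalg.norm(a-b)*1e3)
v=np.where(z[:,258])[0][-1]; print("end",v,inS(onz(f,258,v+.5,.01)))
d=((h[...,2]<75)).astype(np.uint8)
for r in((180,231),(285,338)):
    y,x=np.where(d[96:120,r[0]:r[1]]); print("stop px",r[0]+x.min(),r[0]+x.max(),96+y.min(),96+y.max(), [inS(onz(f,r[0]+k,107,.04)) for k in(x.min(),x.max())])
to(*S(-1,-132),.003,93.1)
E
```

```text
125 236 277 [ -1.3 -87.6] 46.269292227978774
140 236 278 [  -0.9 -104.1] 47.98781362790908
155 237 278 [  -0.4 -121. ] 47.50038906240189
170 238 278 [   0.  -138.3] 47.01086672058388
end 181 [-1.00e-01 -1.52e+02]
stop px 180 229 98 118 [array([-76.9, -67.1]), array([-28.3, -67.7])]
stop px 286 334 97 116 [array([ 28. , -68.1]), array([ 75.7, -68.2])]
shift [  6.9  -0.2 149.5] turn -0.41 now [518.2 138.8 152.5] yaw 92.69 F [-1.   0.2 -0.4] open 80.1 t 2.15
```

>>> arm_command(series="7 0 0 -1.5; 7 0 50 -1.5; 7 0 90 -1.5; 7 0 115 -1.5; 7 0 130 -1.5")

```text
t: 2.65
ee_pos: [0.5163, 0.1467, 0.0185]
tcp_rot: [-0.001, 0.68, 0.733, -0.001]
contact_force: [0.4, -1.6, -0.5]
opening: 0.0796
```

>>> arm_command(series="0 0 5 0; 0 0 10 0; 0 0 10 0")

```text
t: 2.95
ee_pos: [0.5182, 0.1473, 0.0117]
tcp_rot: [0.0, 0.68, 0.733, 0.001]
contact_force: [0.5, 0.5, -0.1]
opening: 0.08
```

```bash
python3 -c "
from h import *
o=bot.get_obs();print(inS(o['ee_pos']))
to(*S(0,-134),.003,94.3)"
```

```text
[  -0.9 -130.5]
shift [-3.5  0.8  8.7] turn 0.0 now [518.2 147.3  11.7] yaw 94.3 F [ 0.5  0.5 -0.1] open 80.0 t 2.95
```

>>> arm_command(series="-3 1 4 0; -3 1 7.5 0; -3 1 7.5 0")

```text
t: 3.25
ee_pos: [0.5187, 0.1441, 0.003]
tcp_rot: [-0.0, 0.68, 0.733, -0.0]
contact_force: [-0.5, 0.3, 0.4]
opening: 0.0802
```

>>> arm_command(series="0 0 0 0; 0 0 0 0; 0 0 0 0; 0 0 0 0; 0 0 0 0", hand=30, squeeze=40)

```text
t: 3.75
ee_pos: [0.5188, 0.1442, 0.0032]
tcp_rot: [0.0, 0.68, 0.733, 0.0]
contact_force: [-0.1, -0.1, -0.2]
opening: 0.0435
```

>>> arm_command(series="0 0 0 0; 0 0 0 0; 0 0 0 0")

```text
t: 4.05
ee_pos: [0.5187, 0.1442, 0.0031]
tcp_rot: [0.0, 0.68, 0.733, 0.0]
contact_force: [-0.5, 1.3, 0.3]
opening: 0.0296
```

```bash
python3 -c "
from h import *
im,f=grab('wrist'); im2,f2=grab('side'); im3,f3=grab('top')
cv2.imwrite('pics/c3.png',np.hstack([cv2.resize(im,(400,300)),cv2.resize(im2[135:245,190:337],(400,300),interpolation=cv2.INTER_CUBIC)]))
cv2.imwrite('pics/c3t.png',im3)
print(proj(f,[*S(0,-150),.01]))
to(*S(0,-134),.003,94.3)
"
```

```text
[257.08795402 242.07827112]
shift [-0.5  0.5  0.1] turn 0.0 now [518.7 144.2   3.1] yaw 94.3 F [-0.4  0.8 -0.2] open 30.2 t 4.2
```

View pics/c3.png

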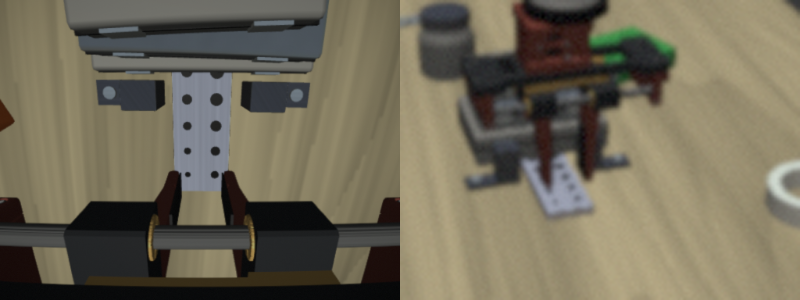

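```bash
python3 -c "
from h import *
im,f=grab('wrist'); im2,f2=grab('side')
print([proj(f,[*S(x,-133),z]).round(1) for x,z in((-23,.01),(23,.01),(-15,.003),(15,.003),(-15,.022),(15,.022))])
cv2.imwrite('pics/c4.png',np.hstack([cv2.resize(im[190:310,190:310],(400,400),interpolation=cv2.INTER_CUBIC),cv2.resize(im2[160:230,215:285],(400,400),interpolation=cv2.INTER_CUBIC)]))
"
```

```text
[array([223.2, 218.3]), array([292. , 219.6]), array([235.9, 214.7]), array([279.4, 215.6]), array([233.8, 225.7]), array([281.5, 226.6])]
```

View pics/c4.png

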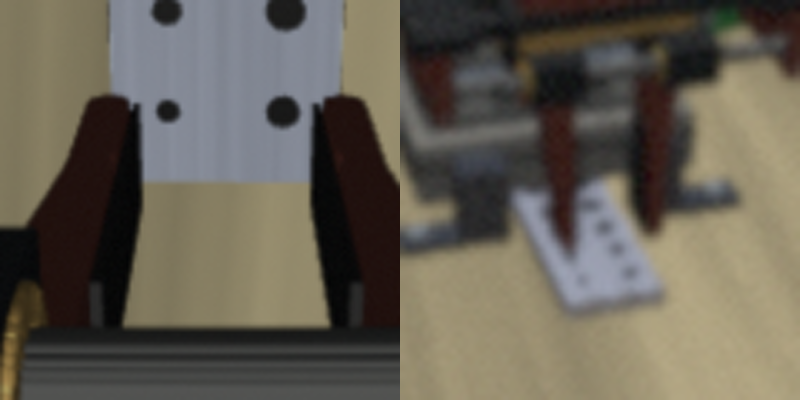

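```bash
python3 -c "
from h import *
f=bot.grab_frame('side'); f['R']=np.array(f['R']);f['t']=np.array(f['t']);f['F']=192/np.tan(np.radians(f['vertical_fov'])/2)
print('obs left (244.4,204.6) right (258.8,201.1); plate end corners obs', 215+165*.175,160+310*.175,'|',215+262*.175,160+293*.175)
print([proj(f,[*S(x,-151),.01]).round(1) for x in(-23,23)])
for z in (0,.003,.01,.015,.02,.03): print(z,[proj(f,[*S(x,-133),z]).round(1) for x in(-19,-15,15,19)])
"
```

```text
obs left (244.4,204.6) right (258.8,201.1); plate end corners obs 243.875 214.25 | 260.85 211.275
[array([244.3, 212. ]), array([261.5, 209.4])]
0 [array([244.1, 211.3]), array([245.6, 211.1]), array([256.6, 209.4]), array([258. , 209.2])]
0.003 [array([244.1, 210.4]), array([245.5, 210.2]), array([256.6, 208.5]), array([258.1, 208.2])]
0.01 [array([244. , 208.1]), array([245.5, 207.9]), array([256.6, 206.2]), array([258.1, 206. ])]
0.015 [array([244. , 206.5]), array([245.5, 206.3]), array([256.6, 204.6]), array([258.1, 204.4])]
0.02 [array([244. , 204.8]), array([245.5, 204.6]), array([256.6, 203. ]), array([258.1, 202.7])]
0.03 [array([243.9, 201.5]), array([245.4, 201.3]), array([256.6, 199.7]), array([258.1, 199.5])]
```

The side view puts the fingertips about 20–25 mm above the bench, although the TCP reads 3 mm. The fingers closed above the plate without touching it. I'll open and feel my way down.

>>> arm_command(series="0 0 0 0; 0 0 0 0; 0 0 0 0; 0 0 0 0; 0 0 0 0", hand=75)

```text
t: 4.85
ee_pos: [0.5187, 0.1442, 0.0031]
tcp_rot: [-0.0, 0.68, 0.733, -0.0]
contact_force: [-0.3, -0.5, 0.7]
opening: 0.0663
```

>>> arm_command(series="0 0 2 0; 0 0 4 0; 0 0 6 0; 0 0 6 0")

```text
t: 5.25
ee_pos: [0.5184, 0.1441, -0.0034]
tcp_rot: [-0.0, 0.68, 0.733, -0.0]
contact_force: [-0.0, 0.2, -0.5]
opening: 0.0751
```

>>> arm_command(series="0 0 2 0; 0 0 4 0; 0 0 5 0; 0 0 5 0")

```text
t: 5.65
ee_pos: [0.5186, 0.1442, -0.0081]
tcp_rot: [-0.0, 0.68, 0.733, -0.0]
contact_force: [0.0, 0.1, -0.7]
opening: 0.0745
```

>>> arm_command(series="0 0 1 0; 0 0 2 0; 0 0 4 0; 0 0 4 0")

```text
t: 6.05
ee_pos: [0.5185, 0.1442, -0.0123]
tcp_rot: [-0.0, 0.68, 0.733, -0.0]
contact_force: [-0.5, 0.4, 0.0]
opening: 0.0751
```

>>> arm_command(series="0 0 1 0; 0 0 2 0; 0 0 2 0")

```text
t: 6.35
ee_pos: [0.5186, 0.1442, -0.014]
tcp_rot: [-0.0, 0.68, 0.733, -0.0]
contact_force: [-1.0, -0.6, -0.3]
opening: 0.0751
```

>>> arm_command(series="0 0 1 0; 0 0 2 0; 0 0 2 0")

```text
t: 6.65
ee_pos: [0.5186, 0.1442, -0.016]
tcp_rot: [-0.0, 0.68, 0.733, -0.0]
contact_force: [-0.2, 0.0, 0.6]
opening: 0.0751
```

>>> arm_command(series="0 0 1 0; 0 0 1 0; 0 0 1 0")

```text
t: 6.95
ee_pos: [0.5187, 0.1442, -0.0169]
tcp_rot: [-0.0, 0.68, 0.733, -0.0]
contact_force: [0.9, 0.1, -0.1]
opening: 0.0748
```

```bash
python3 -c "
from h import *
im2,f2=grab('side')
cv2.imwrite('pics/c5.png',cv2.resize(im2[160:230,205:295],(720,560),interpolation=cv2.INTER_CUBIC))
to(*S(0,-134),-.017,94.3)
"
```

```text
shift [-0.5  0.5  0.2] turn 0.0 now [518.8 144.2 -16.8] yaw 94.3 F [ 0.6  0.1 -0.6] open 75.0 t 7.0
```

View pics/c5.png

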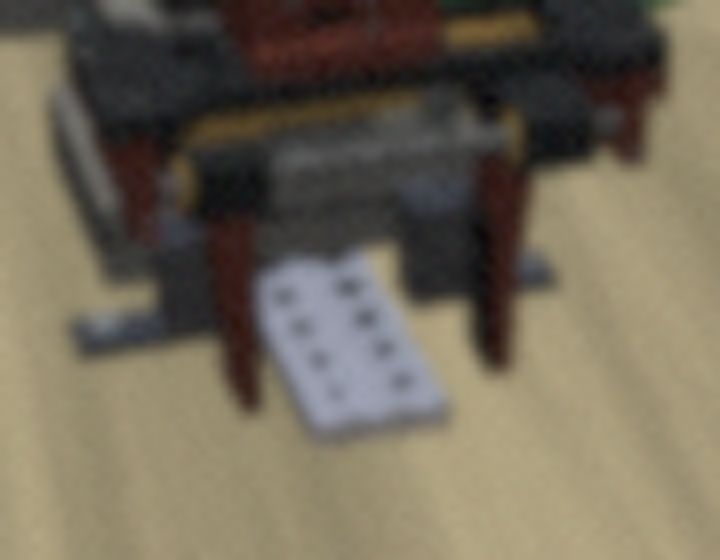

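The open fingers now straddle the plate, with tips at about (250,408) and (498,370) in the crop. They still look a little high, so I'll keep feeling down in small steps.

>>> arm_command(series="0 0 1 0; 0 0 2 0; 0 0 2 0")

```text
t: 7.3
ee_pos: [0.5186, 0.1442, -0.0191]
tcp_rot: [-0.0, 0.68, 0.733, -0.0]
contact_force: [0.0, 0.1, -0.9]
opening: 0.075
```

>>> arm_command(series="0 0 1 0; 0 0 1 0")

```text
t: 7.5
ee_pos: [0.5186, 0.1442, -0.0201]
tcp_rot: [-0.0, 0.68, 0.733, -0.0]
contact_force: [0.6, 0.3, -1.1]
opening: 0.0747
```

>>> arm_command(series="0 0 1 0; 0 0 1 0")

```text
t: 7.7
ee_pos: [0.5186, 0.1442, -0.021]
tcp_rot: [-0.0, 0.68, 0.733, -0.0]
contact_force: [0.3, -0.0, -0.1]
opening: 0.0751
```

>>> arm_command(series="0 0 0 0; 0 0 0 0; 0 0 0 0; 0 0 0 0; 0 0 0 0", hand=38, squeeze=10)

```text
t: 8.2
ee_pos: [0.5187, 0.1442, -0.0208]
tcp_rot: [-0.0, 0.68, 0.733, -0.0]
contact_force: [-0.1, -0.4, 0.2]
opening: 0.0452
```

>>> arm_command(series="0 0 0 0")

```text
t: 8.3
ee_pos: [0.5187, 0.1443, -0.0208]
tcp_rot: [-0.0, 0.68, 0.733, 0.0]
contact_force: [-0.2, -0.4, 0.7]
opening: 0.0454
```

It holds at 45.3 mm, so the pads have the plate. I'll open slightly and find the bench, for full pad overlap and a z calibration.

>>> arm_command(series="0 0 0 0; 0 0 0 0; 0 0 1 0; 0 0 2 0; 0 0 2 0", hand=60)

```text
t: 8.8
ee_pos: [0.5186, 0.1442, -0.0232]
tcp_rot: [-0.0, 0.68, 0.733, -0.0]
contact_force: [0.1, -0.0, -0.2]
opening: 0.0605
```

>>> arm_command(series="0 0 1 0; 0 0 1 0")

```text
t: 9.0
ee_pos: [0.5186, 0.1442, -0.024]
tcp_rot: [-0.0, 0.68, 0.733, -0.0]
contact_force: [-0.0, -0.9, -0.0]
opening: 0.0601
```

>>> arm_command(series="0 0 1 0; 0 0 1 0")

```text
t: 9.2
ee_pos: [0.5186, 0.1442, -0.025]
tcp_rot: [-0.0, 0.68, 0.733, -0.0]
contact_force: [-0.3, 0.3, -0.4]
opening: 0.0602
```

>>> arm_command(series="0 0 1 0; 0 0 1 0")

```text
t: 9.4
ee_pos: [0.5186, 0.1442, -0.026]
tcp_rot: [-0.0, 0.68, 0.733, -0.0]
contact_force: [0.0, -0.8, 0.2]
opening: 0.06
```

>>> arm_command(series="0 0 1 0; 0 0 1 0")

```text
t: 9.6
ee_pos: [0.5186, 0.1442, -0.027]
tcp_rot: [-0.0, 0.68, 0.733, -0.0]
contact_force: [0.5, -0.2, -0.1]
opening: 0.0601
```

>>> arm_command(series="0 0 1 0; 0 0 1 0")

```text
t: 9.8
ee_pos: [0.5186, 0.1442, -0.028]
tcp_rot: [-0.0, 0.68, 0.733, -0.0]
contact_force: [0.5, -0.9, -0.1]
opening: 0.0601
```

At -28 the tips must be less than 3 mm above the bench. I'll grip here.

>>> arm_command(series="0 0 0 0; 0 0 0 0; 0 0 0 0; 0 0 0 0; 0 0 0 0", hand=36, squeeze=40)

```text
t: 10.3
ee_pos: [0.5188, 0.1442, -0.0278]
tcp_rot: [0.0, 0.68, 0.733, 0.0]
contact_force: [0.4, -0.0, 0.4]
opening: 0.0458
```

```bash
python3 -c "
from h import *
to(*S(2,-304),-.028,94.3)"
```

```text
shift [-170.5   -1.1    0.2] turn -0.0 now [518.8 144.2 -27.8] yaw 94.3 F [ 0.4 -0.   0.4] open 45.8 t 10.3
```

>>> arm_command(series="-2 0 0 0; -5 0 0 0; -8 0 0 0; -12 0 0 0; -16 0 0 0")

```text
t: 10.8
ee_pos: [0.5198, 0.1296, -0.0278]
tcp_rot: [-0.001, 0.68, 0.733, 0.001]
contact_force: [-0.9, 8.1, -1.2]
opening: 0.0452
```

>>> arm_command(series="-4 0 0 0; -8 0 0 0; -12 0 0 0; -16 0 0 0; -20 0 0 0")

```text
t: 11.3
ee_pos: [0.5212, 0.1099, -0.0279]
tcp_rot: [-0.001, 0.68, 0.733, 0.001]
contact_force: [0.3, 8.9, -0.8]
opening: 0.0454
```

The 8–9 N drag is as expected. I'll carry on.

>>> arm_command(series="-4 0 0 0; -8 0 0 0; -12 0 0 0; -16 0 0 0; -20 0 0 0")

```text
t: 11.8
ee_pos: [0.5226, 0.0905, -0.0278]
tcp_rot: [-0.002, 0.68, 0.734, 0.001]
contact_force: [-0.3, 10.2, 0.2]
opening: 0.0453
```

>>> arm_command(series="-3 0 0 0; -6 0 0 0; -9 0 0 0; -12 0 0 0; -15 0 0 0")

```text
t: 12.3
ee_pos: [0.5238, 0.0755, -0.0278]
tcp_rot: [-0.001, 0.68, 0.733, 0.001]
contact_force: [-0.1, 8.7, 1.1]
opening: 0.0457
```

>>> arm_command(series="-3 0 0 0; -6 0 0 0; -9 0 0 0; -12 0 0 0; -15 0 0 0")

```text
t: 12.8
ee_pos: [0.5252, 0.0581, -0.0279]
tcp_rot: [0.0, 0.68, 0.733, -0.0]
contact_force: [-0.1, 3.1, 1.0]
opening: 0.0455
```

>>> arm_command(series="-3 0 0 0; -6 0 0 0; -9 0 0 0; -12 0 0 0; -15 0 0 0")

```text
t: 13.3
ee_pos: [0.5263, 0.0433, -0.0278]
tcp_rot: [0.0, 0.68, 0.733, -0.0]
contact_force: [0.7, 2.9, 0.5]
opening: 0.0455
```

>>> arm_command(series="-3 0 0 0; -6 0 0 0; -9 0 0 0; -12 0 0 0; -15 0 0 0")

```text
t: 13.8
ee_pos: [0.5275, 0.0281, -0.0278]
tcp_rot: [0.0, 0.68, 0.733, -0.0]
contact_force: [-0.3, 2.3, 0.5]
opening: 0.0454
```

>>> arm_command(series="-4 0 0 0; -8 0 0 0; -12 0 0 0; -16 0 0 0; -20 0 0 0")

```text
t: 14.3
ee_pos: [0.5289, 0.0082, -0.0279]
tcp_rot: [0.0, 0.68, 0.733, -0.0]
contact_force: [-0.2, 2.1, 1.4]
opening: 0.0453
```

>>> arm_command(series="-8 0 0 0; -16 0 0 0; -24 0 0 0; -32 0 0 0; -38 0 0 0")

```text
t: 14.8
ee_pos: [0.5318, -0.0302, -0.0278]
tcp_rot: [0.0, 0.68, 0.733, -0.0]
contact_force: [0.1, 1.2, 0.1]
opening: 0.0458
```

```bash
python3 -c "
from h import *
import pickle
im,f=grab('top'); im2,f2=grab('side')
pickle.dump((im,f),open('top2.pkl','wb'))
cv2.imwrite('pics/c6.png',np.hstack([cv2.resize(im[160:240,170:277],(400,300),interpolation=cv2.INTER_CUBIC),cv2.resize(im2[110:260,190:390],(400,300),interpolation=cv2.INTER_CUBIC)]))
"
```

```text
(no output)
```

View pics/c6.png

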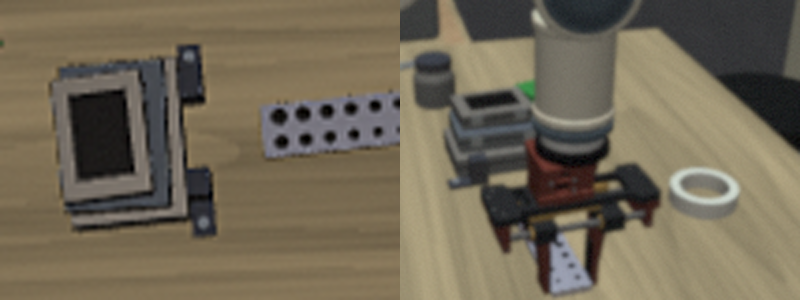

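The top view shows the plate's rear end at crop (262,131), well clear of the stack. The three cases are still stacked behind the stops. I'll let go, lift, and work out the middle.

>>> arm_command(series="0 0 0 0; 0 0 0 0; 0 0 0 0; 0 0 0 0; 0 0 0 0", hand=75)

```text
t: 15.4
ee_pos: [0.5317, -0.0291, -0.0279]
tcp_rot: [-0.0, 0.68, 0.733, -0.0]
contact_force: [0.4, 1.2, 0.1]
opening: 0.0747
```

>>> arm_command(series="0 0 -15 0; 0 0 -60 0; 0 0 -90 0; 0 0 -90 0; 0 0 -90 0")

```text
t: 15.9
ee_pos: [0.5326, -0.0293, 0.0639]
tcp_rot: [0.001, 0.68, 0.733, 0.001]
contact_force: [0.1, -0.0, -0.0]
opening: 0.075
```

```bash
python3 - <<'E'
from h import *
import pickle
im,f=pickle.load(open("top2.pkl","rb"))
e=onz(f,170+262*.2675,160+131*80/300,.01)[:2]; print("rear end (top)",e*1e3,inS(e))
im,f=grab("wrist","w2.png")
print(bot.get_obs()["ee_pos"],bot.get_obs()["contact_force"])
h=cv2.cvtColor(im,cv2.COLOR_BGR2HSV)
m=((h[...,1]<50)&(h[...,2]>90)).astype(np.uint8)*255
m=cv2.morphologyEx(m,cv2.MORPH_CLOSE,np.ones((13,13)))
# note: reported z vs real: try both heights of plate in reported frame
c=max(cv2.findContours(m,cv2.RETR_EXTERNAL,cv2.CHAIN_APPROX_NONE)[0],key=lambda c:cv2.contourArea(c)*(abs(c[:,0,0].mean()-257)<60))
print("bbox",cv2.boundingRect(c))
for z in(.01,-.01,-.018):
    for v in range(40,240,40):
        u=np.where(m[v,190:330])[0]+190
        if len(u)<10: continue
        a,b=onz(f,u[0]-.5,v,z),onz(f,u[-1]+.5,v,z); print(z,v,u[0],u[-1],((a+b)/2*1e3).round(1),round(np.linalg.norm(a-b)*1e3,1))
E
```

```text
rear end (top) [518.24958124 150.88643762] [  -0.6 -126.9]
[ 0.53164261 -0.02926049  0.0622121 ] [-0.82869987 -1.17797677 -0.18338357]
bbox (225, 0, 64, 215)
0.01 40 226 287 [523.3  91.8  10. ] 47.1
0.01 80 227 286 [525.5  62.9  10. ] 46.9
0.01 120 228 284 [527.3  32.2  10. ] 46.0
0.01 160 229 283 [ 5.298e+02 -5.000e-01  1.000e+01] 46.0
0.01 200 229 282 [531.9 -35.7  10. ] 46.9
-0.01 40 226 287 [523.   95.5 -10. ] 50.9
-0.01 80 227 286 [525.4  64.2 -10. ] 50.7
-0.01 120 228 284 [527.4  31.  -10. ] 49.8
-0.01 160 229 283 [530.   -4.3 -10. ] 49.7
-0.01 200 229 282 [532.3 -42.3 -10. ] 50.7
-0.018 40 226 287 [522.9  97.  -18. ] 52.4
-0.018 80 227 286 [525.3  64.8 -18. ] 52.3
-0.018 120 228 284 [527.4  30.6 -18. ] 51.3
-0.018 160 229 283 [530.1  -5.8 -18. ] 51.2
-0.018 200 229 282 [532.5 -45.  -18. ] 52.3
```

View pics/w2.png

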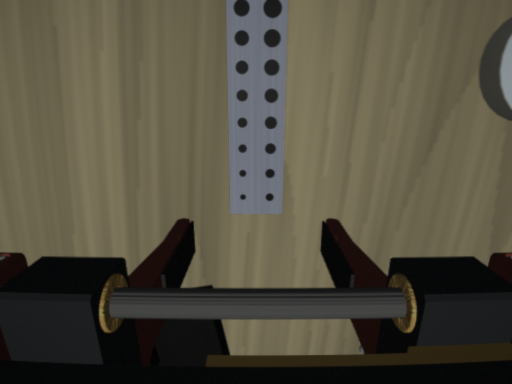

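The wrist view at z=10 mm gives the right width (46–47 mm), with the plate end at row 214, which agrees with the top view. So the plate's middle is near (525.5, 51) mm, its axis 3.9° off. Before taking it I'll make a quick pass to measure the tray from close by.

```bash
python3 -c "
from h import *
to(.505,-.355,.25,104)"
```

```text
shift [-322.8  -51.  -187.8] turn -9.7 now [531.6 -29.3  62.2] yaw 94.3 F [-0.8 -1.2 -0.2] open 75.2 t 15.95
```

>>> arm_command(series="-323 -51 -188 -9.7; -323 -51 -188 -9.7; -323 -51 -188 -9.7; -323 -51 -188 -9.7; -323 -51 -188 -9.7")

```text
t: 16.45
ee_pos: [0.5133, -0.2444, 0.1846]
tcp_rot: [-0.002, 0.616, 0.788, -0.0]
contact_force: [0.6, -0.3, 0.9]
opening: 0.0751
```

```bash
python3 -c "
from h import *
to(.505,-.355,.25,104)"
```

```text
shift [-105.2  -34.9  -65.5] turn 0.01 now [ 513.3 -244.4  184.6] yaw 104.01 F [ 0.6 -0.3  0.9] open 75.1 t 16.45
```

>>> arm_command(series="-105 -35 -66 0; -105 -35 -66 0; -105 -35 -66 0; -105 -35 -66 0; -105 -35 -66 0")

```text
t: 16.95
ee_pos: [0.5055, -0.3534, 0.2495]
tcp_rot: [-0.002, 0.616, 0.788, 0.0]
contact_force: [0.1, 0.0, -0.0]
opening: 0.0747
```

```bash
python3 - <<'E'
from h import *
import pickle
to(.505,-.355,.25,104)
im,f=grab("wrist","w3.png"); pickle.dump((im,f),open("w3.pkl","wb"))
h=cv2.cvtColor(im,cv2.COLOR_BGR2HSV)
m=(h[...,2]<55).astype(np.uint8)*255; m[225:]=0
m=cv2.morphologyEx(m,cv2.MORPH_OPEN,np.ones((3,3)));m=cv2.morphologyEx(m,cv2.MORPH_CLOSE,np.ones((9,9)))
c=max(cv2.findContours(m,cv2.RETR_EXTERNAL,cv2.CHAIN_APPROX_NONE)[0],key=cv2.contourArea)
# outer silhouette undistorted to plane z=.026
P=np.array([onz(f,*p[0],.026)[:2]*1e3 for p in c],np.float32); r=cv2.minAreaRect(P); print("top rect",r)
cv2.imwrite("pics/w3c.png",cv2.convertScaleAbs(im,alpha=2.2,beta=10))
E
```

```text
shift [-1.5 -0.9 -0.5] turn -0.05 now [ 505.5 -353.4  249.5] yaw 103.95 F [ 0.1  0.  -0. ] open 74.7 t 16.95
top rect ((484.146240234375, -267.1852722167969), (88.92041015625, 223.35421752929688), 13.89448070526123)
```

View pics/w3c.png

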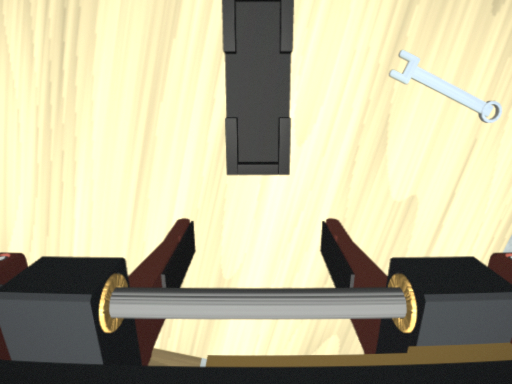

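The tray shows near end at row 174 and centre column 258, with its far end cut off at the top. Width is 89 mm and axis 103.9°. From the near end the centre is (481.7,-257.1), and the top view gave (481.5,-257.8), so they agree. Going back to the plate's middle.

```bash
python3 -c "
from h import *
to(.5258,.051,.03,93.9)"
```

```text
shift [385.9 117.7 220.3] turn 10.12 now [ 505.7 -352.5  249.4] yaw 104.02 F [ 0.3 -0.3  0.2] open 74.8 t 17.0
```

>>> arm_command(series="386 118 150 10.1; 386 118 150 10.1; 386 118 150 10.1; 386 118 150 10.1; 386 118 150 10.1")

```text
t: 17.5
ee_pos: [0.5168, -0.1158, 0.1622]
tcp_rot: [-0.001, 0.682, 0.731, -0.0]
contact_force: [2.2, -0.2, 0.8]
opening: 0.0753
```

```bash
python3 -c "
from h import *
to(.5258,.051,.03,93.9)"
```

```text
shift [165.6  20.8 132.3] turn 0.11 now [ 516.8 -115.8  162.2] yaw 94.01 F [ 2.2 -0.2  0.8] open 75.3 t 17.5
```

>>> arm_command(series="166 21 60 0; 166 21 60 0; 166 21 60 0; 166 21 100 0; 166 21 130 0")

```text
t: 18.0
ee_pos: [0.5256, 0.0524, 0.0315]
tcp_rot: [-0.001, 0.68, 0.733, -0.0]
contact_force: [-0.3, -0.5, -0.5]
opening: 0.0751
```

>>> arm_command(series="0 0 0 0; 0 0 0 0")

```text
t: 18.2
ee_pos: [0.5263, 0.0483, 0.0339]
tcp_rot: [-0.001, 0.682, 0.731, -0.001]
contact_force: [0.2, -0.3, 1.2]
opening: 0.0751
```

```bash
python3 - <<'E'
from h import *
to(.5258,.051,-.027,93.9)
im,f=grab("wrist","w4.png")
h=cv2.cvtColor(im,cv2.COLOR_BGR2HSV)
m=((h[...,1]<50)&(h[...,2]>90)).astype(np.uint8)*255
m=cv2.morphologyEx(m,cv2.MORPH_CLOSE,np.ones((13,13)))
for v in range(20,220,40):
    u=np.where(m[v,190:330])[0]+190
    if len(u)<10: continue
    a,b=onz(f,u[0]-.5,v,.01),onz(f,u[-1]+.5,v,.01); print(v,u[0],u[-1],((a+b)/2*1e3).round(1),round(np.linalg.norm(a-b)*1e3,1))
u=np.where(m[:,258])[0]; print("end row",u[0],onz(f,258,u[0]-.5,.01)*1e3)
E
```

```text
shift [ 2.7 -0.2 60.9] turn 0.09 now [526.3  48.3  33.9] yaw 93.99 F [ 0.2 -0.3  1.2] open 75.1 t 18.2
100 225 291 [521.7 125.3  10. ] 46.8
140 226 290 [523.6  97.5  10. ] 46.9
180 227 289 [525.7  67.8  10. ] 47.2
end row 61 [519.89898304 151.15469002  10.        ]
```

>>> arm_command(series="3 0 15 0; 3 0 35 0; 3 0 50 0; 3 0 57 0; 3 0 61 0")

```text
t: 18.75
ee_pos: [0.5273, 0.0503, -0.0271]
tcp_rot: [-0.0, 0.683, 0.731, -0.0]
contact_force: [-0.1, -0.4, 1.2]
opening: 0.0754
```

>>> arm_command(series="0 0 0 0; 0 0 0 0")

```text
t: 18.95
ee_pos: [0.528, 0.0505, -0.0258]
tcp_rot: [0.0, 0.683, 0.731, 0.0]
contact_force: [0.1, 0.7, -0.1]
opening: 0.0752
```

```bash
python3 -c "
from h import *
to(.5265,.0513,-.028,93.9)"
```

```text
shift [ 0.9 -1.5  2.2] turn -0.01 now [528.   50.5 -25.8] yaw 93.89 F [ 0.1  0.7 -0.1] open 75.2 t 18.95
```

>>> arm_command(series="1 -1.5 1.5 0; 1 -1.5 1.5 0")

```text
t: 19.15
ee_pos: [0.526, 0.0515, -0.0277]
tcp_rot: [0.0, 0.683, 0.731, 0.0]
contact_force: [-0.8, 0.7, -0.1]
opening: 0.0748
```

>>> arm_command(series="0 0 0 0; 0 0 0 0; 0 0 0 0; 0 0 0 0; 0 0 0 0", hand=36, squeeze=45)

```text
t: 19.65
ee_pos: [0.526, 0.0514, -0.028]
tcp_rot: [0.0, 0.683, 0.731, 0.0]
contact_force: [0.0, -0.2, 0.8]
opening: 0.0452
```

>>> arm_command(series="0 0 -3 0; 0 0 -15 0; 0 0 -40 0; 0 0 -80 0; 0 0 -110 0")

```text
t: 20.15
ee_pos: [0.5261, 0.0515, 0.0848]
tcp_rot: [0.001, 0.683, 0.731, 0.001]
contact_force: [0.5, -0.4, -2.0]
opening: 0.0455
```

```bash
python3 -c "
from h import *
to(.4816,-.2574,.09,103.9)"
```

```text
shift [-305.1  -65.4   -5.3] turn -10.0 now [526.1  51.5  84.8] yaw 93.9 F [ 0.5 -0.4 -2. ] open 45.5 t 20.15
```

>>> arm_command(series="-20 -4 -5 -1; -50 -11 -5 -2; -85 -18 -5 -4; -120 -26 -5 -5; -155 -33 -5 -6")

```text
t: 20.65
ee_pos: [0.5032, -0.1067, 0.0878]
tcp_rot: [0.0, 0.643, 0.766, 0.0]
contact_force: [1.1, -0.1, -2.4]
opening: 0.0454
```

>>> arm_command(series="-35 -4 0 -1; -70 -8 0 -2; -100 -12 0 -3; -125 -14 0 -4; -140 -16 0 -4")

```text
t: 21.15
ee_pos: [0.5117, -0.248, 0.0874]
tcp_rot: [0.0, 0.617, 0.787, -0.0]
contact_force: [0.4, -0.3, -3.1]
opening: 0.0457
```

```bash
python3 - <<'E'
from h import *
to(.4816,-.2574,.045,103.9)
im,f=grab("wrist","w5.png")
h=cv2.cvtColor(im,cv2.COLOR_BGR2HSV)
m=((h[...,1]<60)&(h[...,2]>90)).astype(np.uint8)*255
z=np.zeros_like(m); z[:215,195:325]=m[:215,195:325]; m=cv2.morphologyEx(z,cv2.MORPH_CLOSE,np.ones((13,13)))
zp=bot.get_obs()["ee_pos"][2]+.028+.009
o=bot.get_obs(); q=o["tcp_rot"]; R=Ro.from_quat([q[1],q[2],q[3],q[0]]).as_matrix()
T=lambda w:(R.T@(w-o["ee_pos"])*1e3).round(1)
for v in range(60,210,30):
    u=np.where(m[v])[0]
    if len(u)<10: continue
    a,b=onz(f,u[0]-.5,v,zp),onz(f,u[-1]+.5,v,zp); print(v,u[0],u[-1],"tool",T((a+b)/2),round(np.linalg.norm(a-b)*1e3,1))
u=np.where(m[:,258])[0]; print("far end tool",u[0],T(onz(f,258,u[0]-.5,zp)))
im=cv2.convertScaleAbs(im,alpha=1.8,beta=10); cv2.imwrite("pics/w5c.png",im)
E
```

```text
shift [ -2.  -31.4  42.4] turn -0.08 now [ 511.7 -248.    87.4] yaw 103.82 F [ 0.4 -0.3 -3.1] open 45.7 t 21.15
60 210 305 tool [ 96.9   0.7 -37.1] 46.8
90 211 304 tool [ 82.8   0.7 -37.1] 46.9
120 212 303 tool [ 68.1   0.7 -37.1] 47.1
150 214 301 tool [ 52.7   0.8 -37.1] 46.2
180 215 300 tool [ 36.4   0.8 -37.1] 46.4
far end tool 51 [101.2   0.9 -37.1]
```

View pics/w5c.png

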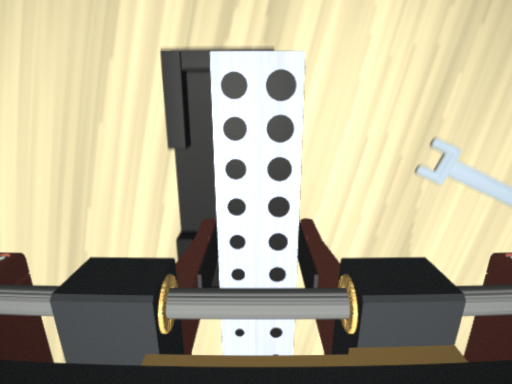

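The plate is held level and centred, but I'm still 31 mm to one side of the tray because of my own frame slip. The tray's far end is visible now at row ~49, left corner (163,51), so I'll cross-check its position.

```bash
python3 - <<'E'
from h import *
im,f=grab("wrist")
a=np.radians(103.9); d=np.array([np.cos(a),np.sin(a)]); n=np.array([d[1],-d[0]]); C=np.array([.4816,-.2574])
for p in((163,51),(274,49)):
    w=onz(f,*p,.026)[:2]-C; print(p,"along",w@d*1e3,"across",w@n*1e3)
to(.4816-.001*d[0]+.0*n[0],-.2574-.001*d[1],.04,103.9)
E
```

```text
(163, 51) along 115.95700913211427 across -43.11410595808974
(274, 49) along 116.66884735768974 across 44.62612991952196
shift [ -3.4 -31.5  47.1] turn -0.15 now [ 511.6 -247.6   87.1] yaw 103.75 F [ 0.4 -0.6 -3.1] open 45.3 t 21.25
```

```bash
python3 - <<'E'
from h import *
import pickle
a=np.radians(103.9); d=np.array([np.cos(a),np.sin(a)]); n=np.array([d[1],-d[0]]); C=np.array([.4816,-.2574])
L=lambda w:(np.round([(w[:2]-C)@d*1e3,(w[:2]-C)@n*1e3],1))
for nm,c0,c1,ro in(("w3",245,272,(150,185)),("w5",180,205,(35,90))):
    if nm=="w3": im,f=pickle.load(open("w3.pkl","rb"))
    else: im,f=grab("wrist")
    print(nm,"cam",L(-f["R"].T@f["t"]))
    p=im[ro[0]:ro[1],c0:c1].astype(float).mean((1,2)); print(ro[0],p.round().astype(int))
    for v in ((172,174,176) if nm=="w3" else (47,49,51,70)): print(v,[L(onz(f,(c0+c1)/2,v,z)) for z in(0,.006,.026)])
im,f=pickle.load(open("top0.pkl","rb"))
for e in(-1,1): print("top cam pred outer end px",[proj(f,[*(C+d*.122*e),.026]).round(1),proj(f,[*(C+d*.122*e),0]).round(1)])
for col in (325,402): 
    g=im[:,:,:].mean(2)
    c=proj(f,[*(C-d*.122 if col>370 else C+d*.122),.026]); v=int(round(c[1])); print(v,col,g[v-2:v+3,col:col+16].mean(0).round().astype(int))
E
```

```text
w3 cam [-23.8   0.7]
150 [ 29  29  28  29  28  29  29  29  29  28  28  23   7   7  17  31  31  31
  30  29  29  28  28  30  50  92 113 115 115 115 115 115 115 116 116]
172 [array([-124.7,    1.7]), array([-123.4,    1.7]), array([-118.8,    1.7])]
174 [array([-127.9,    1.7]), array([-126.4,    1.7]), array([-121.8,    1.7])]
176 [array([-131. ,    1.7]), array([-129.5,    1.7]), array([-124.7,    1.7])]
w5 cam [78. 32.]
35 [115 115 115 115 116 116 116 116 116 114 103  69  38  35  35  35  35  35
  35  35  35  36  36  36  36  36  36  36  37  37  36  29  15   8  12  24
  28  28  28  28  28  28  28  28  28  28  28  28  28  28  28  28  28  28
  28]
47 [array([124.7, -24.2]), array([123.7, -23. ]), array([120.4, -19. ])]
49 [array([123.1, -24.3]), array([122.1, -23.1]), array([118.9, -19.1])]
51 [array([121.5, -24.4]), array([120.5, -23.2]), array([117.4, -19.1])]
70 [array([105.8, -25.2]), array([105.2, -24. ]), array([103.2, -19.9])]
top cam pred outer end px [array([403.2, 189.9]), array([400.7, 191.6])]
top cam pred outer end px [array([331.5, 210.7]), array([330.2, 212. ])]
211 325 [100  99 101 104 110  70  12  14  30  28  25  26  23  24  28  25]
190 402 [ 16  42  86 107 109 109 110 109 109 109 108 108 109 110 110 110]
```

The edges give the tray's length as 243.7 mm and its centre -0.6 mm along its axis, so the estimate holds. The plate sits about +1 mm along and +0.7 mm across in the hand, so I'll compensate.

```bash
python3 -c "
from h import *
a=np.radians(103.9); d=np.array([np.cos(a),np.sin(a)]); n=np.array([d[1],-d[0]]); P=np.array([.4816,-.2574])-.0016*d-.0002*n
print(P);to(*P,.02,103.9)"
```

```text
[ 0.48179022 -0.25900119]
shift [ -5.3 -32.1  67.1] turn -0.09 now [ 511.7 -246.2   87.1] yaw 103.81 F [ 0.4  0.2 -3.3] open 45.4 t 21.3
```

>>> arm_command(series="-5 -15 0 0; -5 -28 0 0; -5 -32 20 0; -5 -32 30 0; -5 -32 30 0")

```text
t: 21.8
ee_pos: [0.4804, -0.2576, 0.055]
tcp_rot: [-0.002, 0.616, 0.788, -0.0]
contact_force: [0.5, 0.8, -2.9]
opening: 0.0453
```

>>> arm_command(series="0 0 0 0; 0 0 0 0")

```text
t: 22.0
ee_pos: [0.4825, -0.2587, 0.0579]
tcp_rot: [0.001, 0.616, 0.788, 0.0]
contact_force: [0.9, -0.7, -2.7]
opening: 0.0454
```

```bash
python3 -c "
from h import *
to(.4818,-.2590,-.0215,103.9)"
```

```text
shift [-0.1 -0.8 79.4] turn 0.03 now [ 482.5 -258.7   57.9] yaw 103.93 F [ 0.9 -0.7 -2.7] open 45.4 t 22.0
```

>>> arm_command(series="0 -1 15 0; 0 -1 30 0; 0 -1 42 0; 0 -1 48 0; 0 -1 50 0")

```text
t: 22.5
ee_pos: [0.4802, -0.2584, 0.0052]
tcp_rot: [-0.001, 0.616, 0.787, -0.0]
contact_force: [-0.1, -0.3, -2.5]
opening: 0.0456
```

```bash
python3 - <<'E'
from h import *
to(.4818,-.2590,-.0215,103.9)
im,f=grab("wrist"); im2,f2=grab("side")
o=bot.get_obs()
a=cv2.convertScaleAbs(im[:260,150:370],alpha=1.8,beta=10)
b=cv2.convertScaleAbs(im2[225:384,200:400],alpha=1.8,beta=10)
cv2.imwrite("pics/c9.png",np.hstack([cv2.resize(a,(400,472)),cv2.resize(b,(400,472))]))
E
```

```text
shift [-1.   1.4 26.6] turn 0.0 now [ 480.2 -258.4    5.2] yaw 103.9 F [-0.1 -0.3 -2.5] open 45.6 t 22.5
```

View pics/c9.png

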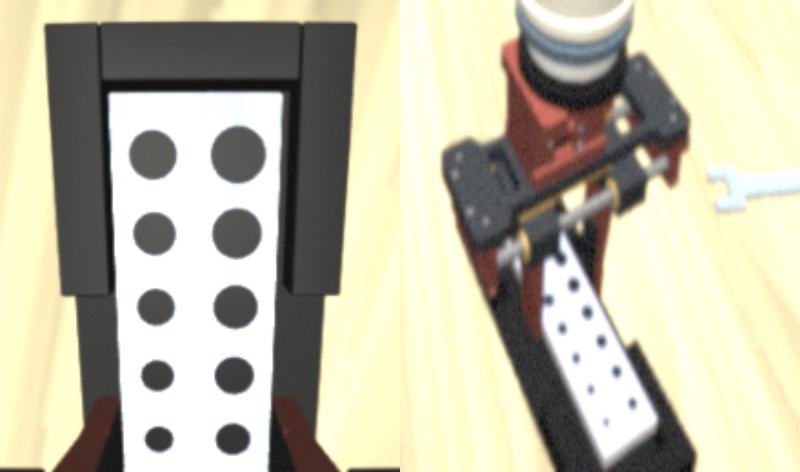

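The view confirms the plate is over the pocket, about 1.5 mm left of centre, with a far-end gap of roughly 4 mm. I'll apply (-1, +1.5) and lower.

>>> arm_command(series="-1 1.5 0 0; -1 1.5 6 0; -1 1.5 11 0; -1 1.5 15 0; -1 1.5 18 0")

```text
t: 23.1
ee_pos: [0.4825, -0.2593, -0.0118]
tcp_rot: [-0.0, 0.616, 0.787, -0.0]
contact_force: [-0.4, 0.3, -3.4]
opening: 0.0451
```

>>> arm_command(series="0 0 2 0; 0 0 4 0; 0 0 5 0")

```text
t: 23.4
ee_pos: [0.4827, -0.2595, -0.0163]
tcp_rot: [-0.0, 0.616, 0.787, -0.0]
contact_force: [-0.4, 0.1, -2.2]
opening: 0.0454
```

```bash
python3 -c "
from h import *
to(.4818,-.2590,-.0215,103.9)"
```

```text
shift [ 0.7 -0.7  5.2] turn 0.0 now [ 482.7 -259.5  -16.3] yaw 103.9 F [-0.4  0.1 -2.2] open 45.4 t 23.4
```

>>> arm_command(series="0 0 1 0; 0 0 2 0; 0 0 3 0; 0 0 4 0")

```text
t: 23.8
ee_pos: [0.4828, -0.2596, -0.0201]
tcp_rot: [0.0, 0.616, 0.787, 0.0]
contact_force: [-0.8, 0.7, -2.0]
opening: 0.0455
```

>>> arm_command(series="0 0 1 0; 0 0 1 0")

```text
t: 24.0
ee_pos: [0.4826, -0.2594, -0.0213]
tcp_rot: [-0.0, 0.616, 0.787, -0.0]
contact_force: [0.1, 0.1, -2.1]
opening: 0.0455
```

>>> arm_command(series="0 0 0.7 0; 0 0 0.7 0")

```text
t: 24.2
ee_pos: [0.4827, -0.2595, -0.0218]
tcp_rot: [-0.0, 0.616, 0.787, -0.0]
contact_force: [0.4, -0.0, -2.8]
opening: 0.0455
```

>>> arm_command(series="0 0 0.7 0; 0 0 0.7 0")

```text
t: 24.4
ee_pos: [0.4828, -0.2596, -0.022]
tcp_rot: [0.0, 0.616, 0.787, 0.0]
contact_force: [-1.2, 0.7, 0.3]
opening: 0.0454
```

>>> arm_command(series="0 0 0.7 0; 0 0 0.7 0")

```text
t: 24.6
ee_pos: [0.4829, -0.2596, -0.022]
tcp_rot: [0.0, 0.616, 0.787, 0.0]
contact_force: [-3.1, 0.5, 4.7]
opening: 0.0457
```

Contact came at -22 mm, exactly as predicted for the pocket floor. I'll let go and back off.

>>> arm_command(series="0 0 -0.7 0; 0 0 -0.7 0; 0 0 -0.7 0; 0 0 -0.7 0; 0 0 -0.7 0", hand=68)

```text
t: 25.1
ee_pos: [0.4827, -0.2595, -0.0226]
tcp_rot: [-0.0, 0.616, 0.787, 0.0]
contact_force: [0.4, 0.0, 0.2]
opening: 0.0681
```

>>> arm_command(series="0 0 -10 0; 0 0 -40 0; 0 0 -85 0; 0 0 -130 0; 0 0 -160 0")

```text
t: 25.6
ee_pos: [0.4835, -0.26, 0.1424]
tcp_rot: [0.002, 0.616, 0.787, 0.0]
contact_force: [0.6, -0.5, 0.2]
opening: 0.0678
```

>>> arm_command(series="-60 0 -50 0; -60 0 -50 0; -60 0 -50 0")

```text
t: 25.9
ee_pos: [0.4981, -0.3205, 0.1915]
tcp_rot: [0.003, 0.617, 0.787, -0.0]
contact_force: [-0.3, 0.5, -0.3]
opening: 0.0682
```

```bash
python3 - <<'E'
from h import *
im,f=grab("wrist"); im2,f2=grab("top")
o=bot.get_obs(); print(o["t"],o["ee_pos"],o["contact_force"],o["opening"])
a=cv2.convertScaleAbs(im[:260,150:370],alpha=1.5,beta=10)
b=im2[160:240,170:260]
cv2.imwrite("pics/c10.png",np.hstack([cv2.resize(a,(400,472)),cv2.resize(b,(400,472),interpolation=cv2.INTER_CUBIC)]))
E
```

```text
26.0 [ 0.4971448  -0.31774719  0.18770442] [1.25239458 0.32876503 0.30023672] 0.0679149324567983
```

The picture limit is reached, so I'll do the last check by numbers.

```bash
python3 - <<'E'
from h import *
import pickle
im,f=grab("wrist")
a=np.radians(103.9); d=np.array([np.cos(a),np.sin(a)]); n=np.array([d[1],-d[0]]); C=np.array([.4816,-.2574])-.0006*d+.0004*n
h=cv2.cvtColor(im,cv2.COLOR_BGR2HSV)
m=((h[...,1]<50)&(h[...,2]>90)).astype(np.uint8)*255; m[:,:200]=0;m[:,330:]=0;m[225:]=0
m=cv2.morphologyEx(m,cv2.MORPH_CLOSE,np.ones((13,13)))
for v in range(20,200,30):
    u=np.where(m[v])[0]
    if len(u)<10: continue
    p,q=onz(f,u[0]-.5,v,.016)[:2],onz(f,u[-1]+.5,v,.016)[:2]
    w=(p+q)/2-C; print(v,"along %.1f across %.1f width %.1f"%(w@d*1e3,w@n*1e3,np.linalg.norm(p-q)*1e3))
r=np.where(m[:,258])[0]; print("ends",[round(float((onz(f,258,k,.016)[:2]-C)@d*1e3),1) for k in(r[0]-.5,r[-1]+.5)],r[0],r[-1])
# stack compare top before/after
A,fa=pickle.load(open("top2.pkl","rb")); B,fb=grab("top")
print("stack diff mean since draw",np.abs(A[170:225,178:232].astype(float)-B[170:225,178:232]).mean(), "noise ref",np.abs(A[120:160,20:60].astype(float)-B[120:160,20:60]).mean())
o=bot.get_obs(); print(o["t"],o["contact_force"].round(1),np.abs(o["qvel"]).max())
E
```

```text
50 along 71.1 across 0.2 width 46.3
80 along 38.7 across 0.8 width 46.2
110 along 4.9 across 0.7 width 45.0
140 along -30.5 across 0.7 width 46.1
170 along -67.7 across 0.7 width 44.9
ends [98.7, -101.1] 24 195
stack diff mean since draw 1.4262626262626263 noise ref 1.23875
26.1 [-0.   0.4  0. ] 0.009879325612052337
```

```bash
python3 -c "
from h import *
print(bot.job_done())"
```

```text
the job is handed in; nothing more can be done
None
```

The gauge plate is flat in the tray's pocket. It was drawn out between the stops, set down clear of the cases, let go, then taken again by its middle. I handed the job in at about 26 s of the 54 s allowed.

**Last checks:**
- **Plate in the pocket:** in the wrist image it measures 199.8 mm long and 45–46 mm wide at the height expected on the pocket floor. It is within about 1.2 mm of the pocket's centre lengthways and 0.8 mm across, and floor contact came at the predicted height.
- **Cases:** still stacked behind the stops after the draw. The top view of the stack has not changed since then beyond picture noise. Dragging the plate took at most about 10 N.
- **Robot:** clear of everything, with nothing pressing on it.

**What disagreed or failed:**
- The fingertips sit about 25 mm or more behind the reported TCP. My first grasp closed on air above the plate, touching nothing, so I felt my way down to about -28 mm and gripped there.
- I made one sideways slip above the tray because I mixed up the tool's axes, and corrected it before lowering.
- The 12-picture limit stopped me viewing a last picture, so the final check rests on measured numbers only. I did not check the other things on the bench; no move took the gripper near them.

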